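Check the cake presses' plungers and put them away

ROBOT

A 6-joint arm with a two-finger parallel gripper is mounted at the origin on a cart in front of the work surface, level with it; the furniture and walls round the work are solid. World frame = base frame: x ahead of the robot, y to its left, z up, the work surface at z = 0. Lengths are in m, angles in rad, forces in N, time in s.
With the tool pointing down it reaches from about 0.3 to 0.75 m from the base axis. Payload 8.5 kg.
Tool frame: the origin (TCP) lies between the finger pads; the fingertips stand 11 mm ahead of it and the grasp point (between the pads) lies 8 mm behind it; z points along the fingers, y is the line along which they close (so a half turn about z gives the same grasp; the last joint's range is limited). The gripper opens to 88 mm and grips with 3 to 60 N. Pads are 18 mm wide; open, the fingers measure 123 mm over their backs; the gripper's body (75 mm by 187 mm) begins 45 mm behind the grasp point.
Start: joints at [-1.447, 0.381, 1.297, -0, 1.464, -0.215], TCP at [0.183, -0.519, 0.25] pointing down, gripper open.
Joint ranges: [-3.11, 3.11], [-0.89, 2.33], [0.22, 2.48], [-1.42, 4.56], [0.17, 2.85], [-2.88, 2.88]. Speed limits (rad/s): [2.39, 2.39, 3.14, 3.14, 3.14, 3.14].

INTERFACE

Orientations are given as a rotation vector (axis times angle).
In Python, from bench import ctrl, eyes, spotter gives the robot as it stands.
- The arm moves only by the tool play_rows, never from a script. Its argument "targets" is a list of rows, each a list of 7 numbers: the opening, from -1 (shut) to 1 (fully open), then the shift along the tool's x, y, z in cm, then the turn, a rotation vector about the tool's x, y, z in rad. In form: [[gripper, tx, ty, tz, ax, ay, az], ...]. A call has exactly 5 rows; each row shifts and turns the commanded pose from where the row before left it, along the tool's axes as they then stand; what a row does not reach is not made up. A row lasts 1/10 s, in which the tool goes at most 50 mm and 8.59 degrees, less where a joint would pass 70% of its speed; a pose out of reach is approached as far as the arm can. A call is refused whole if a number of a shift passes 5 or a number of a turn 0.15, either way. A call with a gripper value outside its range is refused whole. The fingers move at their own pace and stop on an object; the grip force is fixed at half the most. Time passes only in rows, so rows that do not move let the fingers close, or fill a call up. It gives the time, the measured TCP pose, the force, the opening and the grip force at its end, in the units of the state.
- ctrl.read_state(): the state, without advancing time (a new reading comes with each control period).
- eyes.capture(name): name is "scene" or "top" or "wrist"; returns a dict with "img" (384x512x3 uint8, blue, green, red), "fx", "fy", "cx", "cy" (pixels), "camera_from_world" (4x4, takes a point from world to camera coordinates); the wrist camera has in their place "mount" (4x4, takes a point from camera to tool coordinates, whose origin is the TCP and whose axes are the flange's). Camera axes: x right, y up, looking along -z (the intrinsics and any distortion apply to the point x, -y, -z); pixel columns grow to the right and rows downward; lengths in m; the calibration is good to about 2 mm. The wrist camera is an equidistant fisheye: a pixel r from the principal point sees the ray r / f radians off the axis. A picture is of the moment at which its call begins: read the wrist's pose just before it. There is no depth.
- ctrl.finish_job(): hands the job in; it is judged then, once.
Trained networks look in the newest picture that a camera, given by its name, has taken for a name from the list of things; names that differ only in an ending like _2 or _b are one class to them, and where a whole thing is asked for, a point or a joint stands for the part that bears it (a point fixed in the world has none). Each returns a list of dicts, best first, with "conf" (0 to 1); they miss things now and then, are a little off and sometimes report something else, mostly with a low value. They report only what shows in the picture. A call takes as long as a camera call. They do not tell look-alikes from the thing itself.
- spotter.search_frame(target, camera): "xy" ([column, row] in pixels, amid what is visible of it).
- spotter.masks_of(target, camera): "region" (384x512 bool, what is visible of it) and "xy" ([column, row] in pixels, amid what is visible of it).
- spotter.mark_of(target, camera): "xy" ([column, row] in pixels: a listed point, or the origin of a listed thing).
The state is a dict: "t": time; "joint_positions": joint angles; "dq": joint speeds; "joint_torque": joint torques, N m; "tcp_pos": TCP position; "orientation": TCP orientation; "contact_force": force on the tool from outside, world axes, zero at the start; "ft_torque": the same for the moment, N m; "opening": opening from 0.0 (shut) to 1.0 (fully open); "grip_force": force on a finger pad.
Only numpy, scipy, OpenCV 4.12 (cv2) and the standard library are available. Lean on these libraries where they do the work, as an engineer would, in place of code of your own. Each camera call takes 0.05 s, during which the arm holds its last target. There are 200 camera calls.

TASK

Check the three square steel cake presses that stand about the table by pushing each one's plunger down as far as it will go. Put every press whose plunger goes fully home into a bay of the storage rack, pushed right down so that the latch snaps back over its foot, with the plunger left home; stand every press whose plunger sticks part-way upright on the wooden board, its plunger left where it stuck. Don't knock a press over or push the other things about.

Things in the scene. Friction and masses are not known exactly. Their poses are not given: they have to be found in the camera images.
- press_a_centre (a point): Cake press, one of three alike, loose, upright, 0.25 kg: foot 60 x 60 x 12 mm (lowest 6 mm only 54 x 54), on it a square steel barrel 44 x 44 mm up to 72 mm height, then a thin rod with a round wooden plunger knob 38 mm across, its top 110 mm up (plunger out) or 84 mm (home). This point: on the axis, 36 mm above the underside; z up, x and y square to the barrel faces. Grip the barrel faces near the top.
- press_a_knob (a point): Centre of the top of that press's wooden plunger knob; it moves with the plunger, which is pushed straight down.
- press_a_plunger (a joint): That press's plunger, m: 0 fully out, 0.026 fully home (knob 2 mm over the barrel). A sound one slides all the way at 3 to 4 N and stays where it is left (no spring); a faulty one slides alike at first, then jams solid at least 10 mm short of home; 10 N is enough to tell. Any number may be faulty.
- press_b_centre (a point): Cake press, one of three alike, loose, upright, 0.25 kg: foot 60 x 60 x 12 mm (lowest 6 mm only 54 x 54), on it a square steel barrel 44 x 44 mm up to 72 mm height, then a thin rod with a round wooden plunger knob 38 mm across, its top 110 mm up (plunger out) or 84 mm (home). This point: on the axis, 36 mm above the underside; z up, x and y square to the barrel faces. Grip the barrel faces near the top.
- press_b_knob (a point): Centre of the top of that press's wooden plunger knob; it moves with the plunger, which is pushed straight down.
- press_b_plunger (a joint): That press's plunger, m: 0 fully out, 0.026 fully home (knob 2 mm over the barrel). A sound one slides all the way at 3 to 4 N and stays where it is left (no spring); a faulty one slides alike at first, then jams solid at least 10 mm short of home; 10 N is enough to tell. Any number may be faulty.
- press_c_centre (a point): Cake press, one of three alike, loose, upright, 0.25 kg: foot 60 x 60 x 12 mm (lowest 6 mm only 54 x 54), on it a square steel barrel 44 x 44 mm up to 72 mm height, then a thin rod with a round wooden plunger knob 38 mm across, its top 110 mm up (plunger out) or 84 mm (home). This point: on the axis, 36 mm above the underside; z up, x and y square to the barrel faces. Grip the barrel faces near the top.
- press_c_knob (a point): Centre of the top of that press's wooden plunger knob; it moves with the plunger, which is pushed straight down.
- press_c_plunger (a joint): That press's plunger, m: 0 fully out, 0.026 fully home (knob 2 mm over the barrel). A sound one slides all the way at 3 to 4 N and stays where it is left (no spring); a faulty one slides alike at first, then jams solid at least 10 mm short of home; 10 N is enough to tell. Any number may be faulty.
- bay_1 (a point): Centre of the floor of the left-hand (+y side) bay of the fixed grey storage rack, 6 mm above the table. Bay 68 x 68 mm, open above, walls 24 mm high (front one 34), tops rounded; three in a row along the rack's y, 84 mm apart; x points to the back, where the latches stand 38 mm high. A press goes in upright from above, faces parallel to x and y (any quarter turn), pushed down with about 5 N to the floor; fingers on its front and back faces stop it tipping.
- latch_1 (a joint): Sprung steel latch at the back of that bay, m: 0 shut, 0.014 fully back. Shut, its lip reaches 11 mm into the bay, just above a seated foot's back edge. Its sloping front lets a foot pushed straight down shove it back; once the foot is on the floor it snaps back over the foot by itself.
- bay_2 (a point): Centre of the floor of the middle bay of the fixed grey storage rack, 6 mm above the table. Bay 68 x 68 mm, open above, walls 24 mm high (front one 34), tops rounded; three in a row along the rack's y, 84 mm apart; x points to the back, where the latches stand 38 mm high. A press goes in upright from above, faces parallel to x and y (any quarter turn), pushed down with about 5 N to the floor; fingers on its front and back faces stop it tipping.
- latch_2 (a joint): Sprung steel latch at the back of that bay, m: 0 shut, 0.014 fully back. Shut, its lip reaches 11 mm into the bay, just above a seated foot's back edge. Its sloping front lets a foot pushed straight down shove it back; once the foot is on the floor it snaps back over the foot by itself.
- bay_3 (a point): Centre of the floor of the right-hand (-y side) bay of the fixed grey storage rack, 6 mm above the table. Bay 68 x 68 mm, open above, walls 24 mm high (front one 34), tops rounded; three in a row along the rack's y, 84 mm apart; x points to the back, where the latches stand 38 mm high. A press goes in upright from above, faces parallel to x and y (any quarter turn), pushed down with about 5 N to the floor; fingers on its front and back faces stop it tipping.
- latch_3 (a joint): Sprung steel latch at the back of that bay, m: 0 shut, 0.014 fully back. Shut, its lip reaches 11 mm into the bay, just above a seated foot's back edge. Its sloping front lets a foot pushed straight down shove it back; once the foot is on the floor it snaps back over the foot by itself.
- board_top (a point): Centre of the top of the wooden slatted board, 28 mm above the table; fixed; 246 mm along its x, 279 mm along its y, flat enough to stand a press on. Faulty presses go here, on the part that the hand mould leaves free.
- cake_mould_mid (a point): Bystander: wooden hand mould lying on the board, 72 mm (x) x 195 mm (y) x 30 mm, loose; its middle. Leave it where it is.
- stamp_1_mid (a point): Bystander: light wooden cake stamp, 36 x 36 mm foot, 21 mm high, with a turned handle 24 mm thick, 74 mm tall in all; no plunger; stands loose on the table among the presses. Its middle, half-way up.
- stamp_2_mid (a point): Bystander: dark wooden cake stamp, 36 x 36 mm foot, 21 mm high, with a turned handle 24 mm thick, 74 mm tall in all; no plunger; stands loose on the table among the presses. Its middle, half-way up.
- jar_tea_mid (a point): Bystander: glass jar with pale lid, 59 mm across, 64 mm tall; stands loose on the table among the presses. Its middle, half-way up.
- jar_cocoa_mid (a point): Bystander: glass jar with red lid, 53 mm across, 56 mm tall; stands loose on the table among the presses. Its middle, half-way up.
- round_cutter_mid (a point): Bystander: steel ring cutter, 64 mm across, 36 mm tall; stands loose on the table among the presses. Its middle, half-way up.
Not all that is in view belongs to the job. Leave any purple look-alike of the part that bears press_c_centre alone.

How it is judged:
At the end, for the whole second after the job is handed in: Free-running presses: plunger home (3 mm), foot on a rack bay floor (3.5 mm up, 7 mm sideways), its latch within 4 mm of shut. Jamming presses: plunger at its jam (2.5 mm), standing on the board top, centre 18 mm or more inside its edge. All upright (0.1 rad), still, released (((x of press_a_centre in the frame of bay_1 between -0.007 and 0.007 m and y of press_a_centre in the frame of bay_1 between -0.007 and 0.007 m and z of press_a_centre in the frame of bay_1 between 0.032 and 0.0395 m and value of joint latch_1 below 0.004 m) or (x of press_a_centre in the frame of bay_2 between -0.007 and 0.007 m and y of press_a_centre in the frame of bay_2 between -0.007 and 0.007 m and z of press_a_centre in the frame of bay_2 between 0.032 and 0.0395 m and value of joint latch_2 below 0.004 m) or (x of press_a_centre in the frame of bay_3 between -0.007 and 0.007 m and y of press_a_centre in the frame of bay_3 between -0.007 and 0.007 m and z of press_a_centre in the frame of bay_3 between 0.032 and 0.0395 m and value of joint latch_3 below 0.004 m)) and value of joint each of press_a_plunger, press_c_plunger above 0.023 m and ((x of press_c_centre in the frame of bay_1 between -0.007 and 0.007 m and y of press_c_centre in the frame of bay_1 between -0.007 and 0.007 m and z of press_c_centre in the frame of bay_1 between 0.032 and 0.0395 m and value of joint latch_1 below 0.004 m) or (x of press_c_centre in the frame of bay_2 between -0.007 and 0.007 m and y of press_c_centre in the frame of bay_2 between -0.007 and 0.007 m and z of press_c_centre in the frame of bay_2 between 0.032 and 0.0395 m and value of joint latch_2 below 0.004 m) or (x of press_c_centre in the frame of bay_3 between -0.007 and 0.007 m and y of press_c_centre in the frame of bay_3 between -0.007 and 0.007 m and z of press_c_centre in the frame of bay_3 between 0.032 and 0.0395 m and value of joint latch_3 below 0.004 m)) and x of press_b_centre in the frame of board_top between -0.105 and 0.105 m and y of press_b_centre in the frame of board_top between -0.12 and 0.12 m and z of press_b_centre in the frame of board_top between 0.032 and 0.041 m and value of joint press_b_plunger above 0.0105 m and angle between each of press_a_centre, press_b_centre, press_c_centre's own z axis and vertical below 0.1 rad and linear speed of each of press_a, press_b, press_c below 0.02 m/s); the robot touches nothing.
It fails at once if a stamp, jar, the round cutter or the hand mould is shoved more than 30 mm from its place (distance of any of stamp_1_mid, stamp_2_mid, jar_tea_mid, jar_cocoa_mid, round_cutter_mid, cake_mould_mid from where it was at the start of the episode above 0.03 m).
It fails at once if a press is knocked over or carried tipped by more than 45 degrees (angle between any of press_a_centre, press_b_centre, press_c_centre's own z axis and vertical above 0.785 rad).
It also fails if it takes over 72 s, if anything falls off the work surface, if the arm or the gripper's body presses on something with over 40 N, if the wrist force passes 120 N, or if a joint passes its speed limit or range.

## Working session

There is one attempt and no reset: what is moved stays moved. The work goes in short steps, Python scripts to look and compute and a tool call to move; the robot and the scene stay as the last step left them, time stands still between calls to the robot, and variables do not carry over. Pictures are saved under pics/ and viewed, at most 10 in all, crops included, and the job is handed in when it is done.

Besides the shell and the picture viewer there is one more tool, called after "Call:" as a command line: name --pt "numbers of a row" for each row, then --argument value for the rest. play_rows: Moves the arm, as the interface text tells. Its arguments: {"type":"object","properties":{"targets":{"type":"array"}},"required":["targets"]}

```bash
ls; mkdir -p pics; cat > h.py <<'E'
import numpy as np, cv2
from bench import ctrl, eyes, spotter
from scipy.spatial.transform import Rotation as R
def ray(c,xy,st=None):
    u,v=xy
    if 'camera_from_world' in c:
        M=np.linalg.inv(np.array(c['camera_from_world'])); d=np.array([(u-c['cx'])/c['fx'],-(v-c['cy'])/c['fy'],-1.])
    else:
        T=np.eye(4);T[:3,:3]=R.from_rotvec(st['orientation']).as_matrix();T[:3,3]=st['tcp_pos'];M=T@np.array(c['mount'])
        a=np.array([(u-c['cx'])/c['fx'],(v-c['cy'])/c['fy']]);th=np.linalg.norm(a);a=a/max(th,1e-9)
        d=np.array([a[0]*np.sin(th),-a[1]*np.sin(th),-np.cos(th)])
    return M[:3,3],M[:3,:3]@d
def at_z(c,xy,z,st=None):
    o,d=ray(c,xy,st); return o+d*(z-o[2])/d[2]
E
python3 - <<'E'
from h import *
st=ctrl.read_state();print(st)
for n in("scene","top"):
    c=eyes.capture(n);cv2.imwrite(f"pics/{n}0.png",c['img'])
    print(n,{k:v for k,v in c.items() if k not in('img',)})
    for t,z in(("press_a_centre",.036),("press_a_knob",.11),("bay_1",.006),("bay_2",.006),("bay_3",.006),("board_top",.028),("cake_mould_mid",.043),("stamp_1_mid",.037),("jar_tea_mid",.032),("jar_cocoa_mid",.028),("round_cutter_mid",.018)):
        for r in spotter.mark_of(t,n): print(t,np.round(r['xy'],1),round(r['conf'],2),np.round(at_z(c,r['xy'],z)[:2],4))
E
```

```text
pics
{'t': 0.0, 'joint_positions': array([-1.44728252e+00,  3.81182188e-01,  1.29822893e+00, -3.35466007e-05,
        1.46358508e+00, -2.15314867e-01]), 'dq': array([ 0.00097863, -0.0003548 ,  0.00042955, -0.00127667, -0.00044047,
        0.00221806]), 'joint_torque': array([ 3.51858489e-04, -4.37923765e+01, -2.24553627e+01,  7.13938731e-02,
        3.53043736e-02, -1.32034429e-04]), 'tcp_pos': array([ 0.18276063, -0.51847654,  0.24915591]), 'orientation': array([-3.09523215e+00, -5.29457477e-01, -4.88059393e-05]), 'contact_force': array([-0.21035444, -0.28746332, -0.43203251]), 'ft_torque': array([ 0.03734769, -0.03994827, -0.00430556]), 'grip_force': 0.0, 'opening': 0.9962430743276247}
scene {'fx': 349.56427904223995, 'fy': 349.56427904223995, 'cx': 255.29484377806156, 'cy': 187.0557100658838, 'camera_from_world': array([[-0.57173756, -0.82035167, -0.01180239,  0.33065039],
       [ 0.64325171, -0.45714567,  0.6142028 , -0.40159301],
       [-0.5092577 ,  0.3435709 ,  0.78905997, -0.90881428],
       [ 0.        ,  0.        ,  0.        ,  1.        ]])}
press_a_centre [243.5 244.
[... 1442 characters left out ...]
.5584 -0.395 ]
bay_1 [320.2 203.3] 0.8 [ 0.5559 -0.2204]
bay_2 [343.6 203.9] 0.85 [ 0.5562 -0.3031]
bay_2 [369.6 204. ] 0.84 [ 0.5584 -0.395 ]
bay_2 [320.2 203.3] 0.8 [ 0.5559 -0.2204]
bay_3 [343.6 203.9] 0.85 [ 0.5562 -0.3031]
bay_3 [369.6 204. ] 0.84 [ 0.5584 -0.395 ]
bay_3 [320.2 203.3] 0.8 [ 0.5559 -0.2204]
board_top [135.9 194.6] 0.89 [0.5643 0.4255]
cake_mould_mid [136.9 179.7] 0.8 [0.6143 0.4223]
stamp_1_mid [274.7 232.3] 0.69 [ 0.445  -0.0606]
stamp_1_mid [277. 171.] 0.58 [ 0.6611 -0.0643]
jar_tea_mid [244.7 172.3] 0.54 [0.6543 0.0489]
jar_cocoa_mid [275.9 198.9] 0.72 [ 0.5631 -0.0628]
jar_cocoa_mid [240.1 200.4] 0.56 [0.5542 0.0618]
round_cutter_mid [246.9 233.1] 0.6 [0.4418 0.0347]
```

```bash
python3 - <<'E'
import cv2
a=cv2.imread("pics/scene0.png")[100:340,60:400];b=cv2.imread("pics/top0.png")[130:270,80:400]
a=cv2.resize(a,None,fx=2.2,fy=2.2,interpolation=3);b=cv2.resize(b,None,fx=2.5,fy=2.5,interpolation=3)
cv2.imwrite("pics/s1.png",a);cv2.imwrite("pics/t1.png",b)
E
```

```text
(no output)
```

View pics/t1.png

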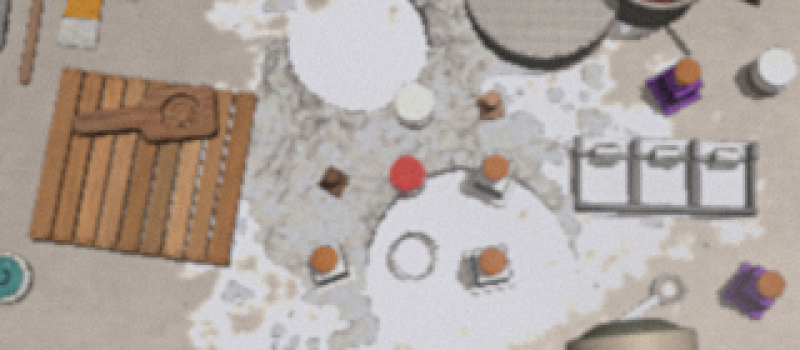

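View pics/s1.png

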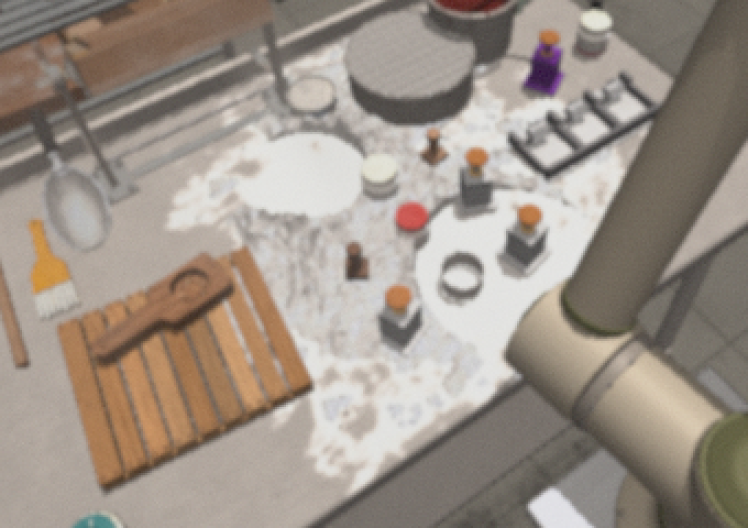

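The presses (orange knob, grey barrel) are in the top picture at P1 (210,234), P2 (278,196) and P3 (277,235). The purple look-alikes at (350,165) and (382,246) are not the ones meant. The two stamps at (213,202) and (276,172) have no steel barrel. The rack is at (345,200) and the board at (136,196). I'll turn the tool to yaw 90° and go above P3.

Call:
play_rows --pt "-1 0 0 0 0 0 -0.1233" --pt "-1 0 0 0 0 0 -0.1233" --pt "-1 0 0 0 0 0 -0.1233" --pt "-1 0 0 0 0 0 -0.1233" --pt "-1 0 0 0 0 0 -0.1233"

```text
t: 1.7
tcp_pos: [0.1828, -0.5187, 0.2497]
orientation: [-2.786, -1.451, -0.0]
contact_force: [0.2, -0.4, -0.5]
opening: 0.573
grip_force: 0.0
```

Call:
play_rows --pt "-1 0 0 0 0 0 -0.1233" --pt "-1 0 0 0 0 0 -0.1233" --pt "-1 0 0 0 0 0 -0.1233" --pt "-1 0 0 0 0 0 -0.1233" --pt "-1 0 0 0 0 0 -0.1233"

```text
t: 2.2
tcp_pos: [0.1828, -0.5187, 0.2497]
orientation: [2.215, 2.228, 0.0]
contact_force: [0.3, -0.7, -0.5]
opening: 0.12
grip_force: 0.0
```

Call:
play_rows --pt "-1 3.4 1.58 0 0 0 0" --pt "-1 3.4 1.58 0 0 0 0" --pt "-1 3.4 1.58 0 0 0 0" --pt "-1 3.4 1.58 0 0 0 0" --pt "-1 3.4 1.58 0 0 0 0"

```text
t: 2.7
tcp_pos: [0.262, -0.3472, 0.2498]
orientation: [2.221, 2.222, -0.0]
contact_force: [0.1, 0.4, 0.0]
opening: 0.005
grip_force: 0.0
```

Call:
play_rows --pt "-1 3.4 1.58 0 0 0 0" --pt "-1 3.4 1.58 0 0 0 0" --pt "-1 3.4 1.58 0 0 0 0" --pt "-1 3.4 1.58 0 0 0 0" --pt "-1 3.4 1.58 0 0 0 0"

```text
t: 3.2
tcp_pos: [0.3408, -0.1772, 0.25]
orientation: [2.22, 2.222, 0.0]
contact_force: [0.6, -1.6, -0.2]
opening: 0.007
grip_force: 0.0
```

Call:
play_rows --pt "-1 3.4 1.58 0 0 0 0" --pt "-1 3.4 1.58 0 0 0 0" --pt "-1 3.4 1.58 0 0 0 0" --pt "-1 0 1 0 0 0 0" --pt "-1 0 0 0 0 0 0"

```text
t: 3.7
tcp_pos: [0.3986, -0.0763, 0.2498]
orientation: [2.217, 2.225, -0.0]
contact_force: [0.6, -0.7, 0.0]
opening: 0.008
grip_force: 0.0
```

```bash
python3 - <<'E'
from h import *
st=ctrl.read_state();print(st['t'],st['tcp_pos'],R.from_rotvec(st['orientation']).as_matrix().round(3),st['contact_force'])
c=eyes.capture("wrist");cv2.imwrite("pics/w0.png",c['img']);print({k:v for k,v in c.items() if k!='img'})
for t,z in(("press_a_knob",.11),("press_a_centre",.036),("bay_1",.006),("board_top",.028)):
    for r in spotter.mark_of(t,"wrist"): print(t,np.round(r['xy'],1),round(r['conf'],2),np.round(at_z(c,r['xy'],z,st)[:2],4))
c=eyes.capture("top")
for t,z in(("press_a_knob",.11),("press_a_centre",.036)):
    for r in spotter.mark_of(t,"top"): print('top',t,np.round(r['xy'],1),round(r['conf'],2),np.round(at_z(c,r['xy'],z)[:2],4))
for p in((210,234),(278,196.5),(277,234.5)): print(at_z(c,p,.11))
E
```

```text
3.7 [ 0.39855152 -0.07633196  0.24979909] [[-0.003  1.     0.   ]
 [ 1.     0.003 -0.   ]
 [-0.     0.    -1.   ]] [ 0.64741001 -0.68478267  0.00917457]
{'fx': 297.3186396354542, 'fy': 297.3186396354542, 'cx': 258.7612210440078, 'cy': 191.74167005595993, 'mount': array([[-7.69901661e-05,  9.46771461e-01,  3.21906501e-01,
         8.52334354e-02],
       [ 9.99999955e-01, -2.00439174e-05,  2.98121260e-04,
         2.06082883e-05],
       [ 2.88704968e-04,  3.21906509e-01, -9.46771417e-01,
        -1.36128776e-01],
       [ 0.00000000e+00,  0.00000000e+00,  0.00000000e+00,
         1.00000000e+00]])}
bay_1 [363.7 256.7] 0.58 [ 0.5623 -0.2266]
top press_a_knob [246.7 231.5] 0.52 [0.4365 0.0341]
top press_a_centre [214.1 235. ] 0.86 [0.4301 0.1462]
[0.4249099  0.15364057 0.11      ]
[ 0.55601785 -0.06614449  0.11      ]
[ 0.42943343 -0.06525572  0.11      ]
```

View pics/w0.png

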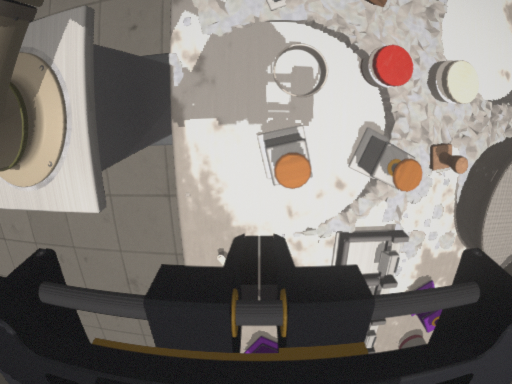

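The wrist view shows P3's knob at (292,170) and P2's knob at (407,175). P2 is turned about 30°, and the rack lies at the lower right. I'll rectify these to the foot plane and to the knob plane.

```bash
cat >> h.py <<'E'
def proj(c,P,st):
    T=np.eye(4);T[:3,:3]=R.from_rotvec(st['orientation']).as_matrix();T[:3,3]=st['tcp_pos']
    M=np.linalg.inv(T@np.array(c['mount'])); p=P@M[:3,:3].T+M[:3,3]
    d=np.stack([p[...,0],-p[...,1]],-1);r=np.linalg.norm(d,axis=-1);th=np.arctan2(r,-p[...,2])
    return d/np.maximum(r,1e-9)[...,None]*th[...,None]*c['fx']+np.array([c['cx'],c['cy']])
def rect(c,st,cen,z,half=.075,n=300):
    # image: right = +x world, up = +y world
    g=np.linspace(-half,half,n);X,Y=np.meshgrid(cen[0]+g,cen[1]-g)
    uv=proj(c,np.stack([X,Y,np.full_like(X,z)],-1),st).astype(np.float32)
    im=cv2.remap(c['img'],uv[...,0],uv[...,1],1)
    for k in range(0,n,50):
        im[k,::4]=(0,255,0) if k!=n//2 else (0,0,255); im[::4,k]=(0,255,0) if k!=n//2 else (0,0,255)
    return im
def knobs(c,st,z):
    h=cv2.cvtColor(c['img'],cv2.COLOR_BGR2HSV)
    m=cv2.inRange(h,(7,170,110),(17,255,255));m=cv2.morphologyEx(m,2,np.ones((3,3)))
    n,l,s,ce=cv2.connectedComponentsWithStats(m);out=[]
    for i in range(1,n):
        if s[i,4]>150: out.append((ce[i].round(1),s[i].tolist(),at_z(c,ce[i],z,st)[:2].round(4)))
    return out
E
cat > look.py <<'E'
import sys
from h import *
st=ctrl.read_state();print(st['t'],st['tcp_pos'].round(4),st['contact_force'].round(1))
c=eyes.capture("wrist");np.save("w.npy",c['img'])
for k in knobs(c,st,.103): print(k)
E
python3 - <<'E'
from h import *
exec(open('look.py').read())
a=[]
for cen in((.425,-.065),(.553,-.066)):
    a.append(np.vstack([rect(c,st,cen,.012),rect(c,st,cen,.103)]))
cv2.imwrite("pics/r0.png",np.hstack(a))
for n in('a','b'):pass
for r in spotter.masks_of("press_a_centre","wrist"):
    m=r['region'].astype(np.uint8);print(r['conf'],r['xy'],m.sum())
E
```

```text
4.1 [ 0.3975 -0.0771  0.2498] [-0.3 -0.7  0. ]
0.5 [275.5, 2.2] 134
```

View pics/r0.png

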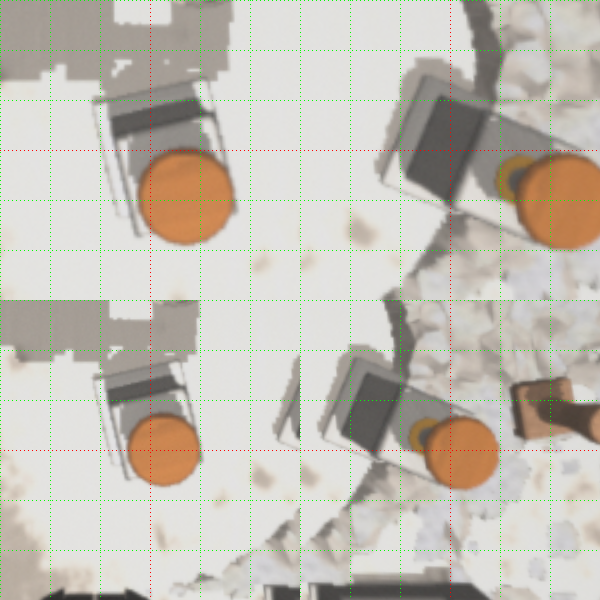

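Both positions agree from two features. P3 is at (.4315,-.0645) with yaw +12°. P2 is at (.557,-.067) with yaw -22°. I'll test P3 first.

Call:
play_rows --pt "-1 0.25 0.68 0 0 0 0" --pt "-1 0.25 0.68 0 0 0 0" --pt "-1 0.25 0.68 0 0 0 0" --pt "-1 0.25 0.68 0 0 0 0" --pt "-1 0.25 0.68 0 0 0 0"

```text
t: 4.7
tcp_pos: [0.4324, -0.0636, 0.2497]
orientation: [-2.22, -2.223, 0.0]
contact_force: [0.4, 0.2, -0.0]
opening: 0.006
grip_force: 0.0
```

Call:
play_rows --pt "-1 0 0 2.4 0 0 0" --pt "-1 0 0 2.4 0 0 0" --pt "-1 0 0 2.4 0 0 0" --pt "-1 0 0 2.4 0 0 0" --pt "-1 0 0 2.4 0 0 0"

```text
t: 5.2
tcp_pos: [0.4321, -0.0638, 0.1288]
orientation: [2.22, 2.223, 0.0]
contact_force: [-0.0, -0.1, 0.7]
opening: 0.005
grip_force: 0.0
```

Call:
play_rows --pt "-1 0 0 0.4 0 0 0" --pt "-1 0 0 0.4 0 0 0" --pt "-1 0 0 0.4 0 0 0" --pt "-1 0 0 0.4 0 0 0" --pt "-1 0 0 0.3 0 0 0"

```text
t: 5.7
tcp_pos: [0.4323, -0.0641, 0.1112]
orientation: [2.219, 2.221, 0.001]
contact_force: [0.7, -0.3, 3.9]
opening: 0.005
grip_force: 1.5
```

Call:
play_rows --pt "-1 0 0 0.1 0 0 0" --pt "-1 0 0 0.1 0 0 0" --pt "-1 0 0 0.1 0 0 0" --pt "-1 0 0 0.1 0 0 0" --pt "-1 0 0 0 0 0 0"

```text
t: 6.2
tcp_pos: [0.4324, -0.0642, 0.1079]
orientation: [2.219, 2.221, 0.002]
contact_force: [-0.8, 2.0, 15.2]
opening: 0.007
grip_force: 7.6
```

P3 jams: 15 N with the tip at 0.097 m, 13 mm of travel, so it is faulty. Next I'll lift and test P2.

Call:
play_rows --pt "-1 0 0 -1.0 0 0 0" --pt "-1 0 0 -1.8 0 0 0" --pt "-1 0 0.4 0 0 0 0" --pt "-1 -0.05 3.0 0 0 0 0" --pt "-1 -0.05 3.0 0 0 0 0"

```text
t: 6.7
tcp_pos: [0.4963, -0.0648, 0.1343]
orientation: [-2.22, -2.222, 0.001]
contact_force: [0.6, 0.1, -0.5]
opening: 0.005
grip_force: 0.0
```

Call:
play_rows --pt "-1 -0.05 3.0 0 0 0 0" --pt "-1 -0.05 2.6 0 0 0 0" --pt "-1 -0.05 0.4 0 0 0 0" --pt "-1 0 0 0 0 0 0" --pt "-1 0 0 0.6 0 0 0"

```text
t: 7.2
tcp_pos: [0.5549, -0.0663, 0.1287]
orientation: [-2.22, -2.222, 0.0]
contact_force: [0.1, -0.2, -0.6]
opening: 0.003
grip_force: 0.0
```

Call:
play_rows --pt "-1 0 0 0.4 0 0 0" --pt "-1 0 0 0.4 0 0 0" --pt "-1 0 0 0.4 0 0 0" --pt "-1 0 0 0.4 0 0 0" --pt "-1 0 0 0.2 0 0 0"

```text
t: 7.7
tcp_pos: [0.5555, -0.0664, 0.1105]
orientation: [-2.22, -2.222, 0.0]
contact_force: [-2.0, -0.4, 3.1]
opening: 0.002
grip_force: 1.4
```

Call:
play_rows --pt "-1 0 0 0.1 0 0 0" --pt "-1 0 0 0.1 0 0 0" --pt "-1 0 0 0.1 0 0 0" --pt "-1 0 0 0.1 0 0 0" --pt "-1 0 0 0 0 0 0"

```text
t: 8.2
tcp_pos: [0.5557, -0.0663, 0.1066]
orientation: [-2.22, -2.222, 0.0]
contact_force: [0.7, -0.2, 0.9]
opening: 0.005
grip_force: 0.1
```

Call:
play_rows --pt "-1 0 0 0.2 0 0 0" --pt "-1 0 0 0.2 0 0 0" --pt "-1 0 0 0.2 0 0 0" --pt "-1 0 0 0.2 0 0 0" --pt "-1 0 0 0.2 0 0 0"

```text
t: 8.7
tcp_pos: [0.5558, -0.0663, 0.0966]
orientation: [2.22, 2.222, 0.0]
contact_force: [-1.0, -0.3, 3.4]
opening: 0.005
grip_force: 1.4
```

Call:
play_rows --pt "-1 0 0 0.1 0 0 0" --pt "-1 0 0 0.1 0 0 0" --pt "-1 0 0 0.1 0 0 0" --pt "-1 0 0 0 0 0 0" --pt "-1 0 0 0 0 0 0"

```text
t: 9.2
tcp_pos: [0.556, -0.0664, 0.095]
orientation: [2.219, 2.222, 0.001]
contact_force: [-3.4, 1.5, 12.8]
opening: 0.007
grip_force: 6.5
```

P2 goes home (tip 0.084 at 12.8 N), so it is sound. I'll raise, open, turn to its faces, and look before going down.

Call:
play_rows --pt "-1 0 0 -1.5 0 0 0" --pt "-1 0 0 -3 0 0 0.0" --pt "1 0 0 -3 0 0 0.128" --pt "1 0 0 -2 0 0 0.128" --pt "1 0 0 0 0 0 0.128"

```text
t: 9.7
tcp_pos: [0.5566, -0.0666, 0.1913]
orientation: [2.605, 1.749, 0.005]
contact_force: [0.6, -0.1, -1.1]
opening: 0.253
grip_force: 0.0
```

Call:
play_rows --pt "1 0 0 0 0 0 0" --pt "1 0 0 0 0 0 0" --pt "1 0 0 0 0 0 0" --pt "1 0 0 0 0 0 0" --pt "1 0 0 0 0 0 0"

```text
t: 10.2
tcp_pos: [0.5557, -0.0663, 0.1885]
orientation: [-2.602, -1.759, 0.001]
contact_force: [-0.8, 0.7, 0.5]
opening: 0.704
grip_force: 0.0
```

```bash
python3 - <<'E'
from h import *
exec(open('look.py').read())
a=np.vstack([rect(c,st,(.557,-.067),.012),rect(c,st,(.557,-.067),.084)])
b=rect(c,st,(.5575,-.22),.030,.15,600)
cv2.imwrite("pics/r1.png",np.hstack([a,np.zeros((600,0,3),np.uint8),c['img'][:,:][0:384,:400] if 0 else cv2.copyMakeBorder(c['img'],0,216,0,0,0)[:,12:]]))
for r in spotter.mark_of("bay_1","wrist"): print(r['xy'],r['conf'],at_z(c,r['xy'],.006,st))
E
```

```text
10.2 [ 0.5557 -0.0663  0.1885] [-0.8  0.7  0.5]
[323.8, 326.5] 0.74 [ 0.55726078 -0.32036834  0.006     ]
[305.0, 279.4] 0.6 [ 0.55743241 -0.22297584  0.006     ]
[337.6, 351.9] 0.57 [ 0.56286049 -0.39159011  0.006     ]
```

View pics/r1.png

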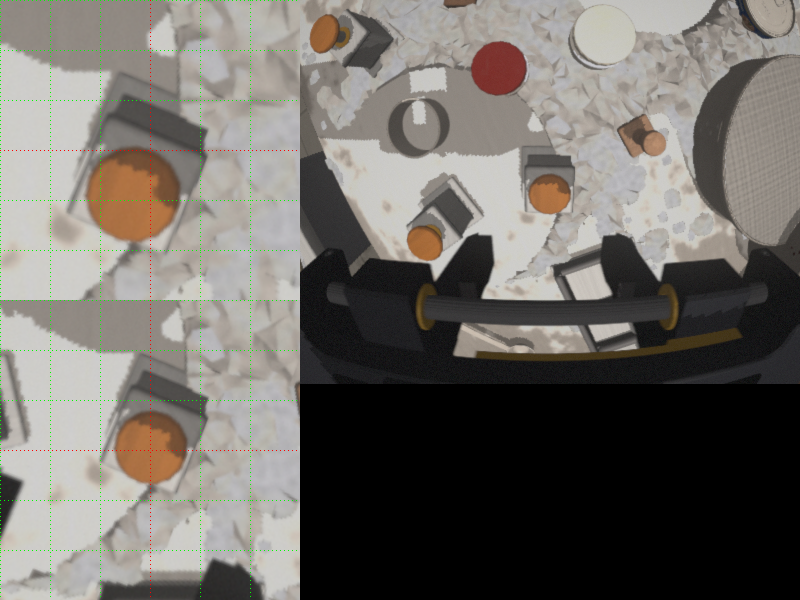

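P2 is centred at (.557,-.066) and aligned at -22°: in the wrist picture its knob (252,195) sits squarely between the fingers. Now I'll go down and grip.

Call:
play_rows --pt "1 0.05 0.1 2.0 0 0 0" --pt "1 0 0 2.8 0 0 0" --pt "1 0 0 2.8 0 0 0" --pt "1 0 0 2.8 0 0 0" --pt "1 0 0 2.9 0 0 0"

```text
t: 10.8
tcp_pos: [0.5569, -0.0663, 0.0548]
orientation: [2.603, 1.758, 0.001]
contact_force: [0.7, -0.1, -0.4]
opening: 1.0
grip_force: 0.0
```

Call:
play_rows --pt "1 0 0 0.1 0 0 0" --pt "-1 0 0 0 0 0 0" --pt "-1 0 0 0 0 0 0" --pt "-1 0 0 0 0 0 0" --pt "-1 0 0 0 0 0 0"

```text
t: 11.3
tcp_pos: [0.5572, -0.0664, 0.0558]
orientation: [2.602, 1.757, 0.002]
contact_force: [0.0, -0.4, -0.7]
opening: 0.657
grip_force: 0.0
```

Call:
play_rows --pt "-1 0 0 0 0 0 0" --pt "-1 0 0 0 0 0 0" --pt "-1 0 0 0 0 0 0" --pt "-1 0 0 0 0 0 0" --pt "-1 0 0 0 0 0 0"

```text
t: 11.8
tcp_pos: [0.5571, -0.0663, 0.0551]
orientation: [2.603, 1.758, 0.001]
contact_force: [0.4, -0.2, 4.8]
opening: 0.499
grip_force: 29.9
```

Gripped: opening 44 mm, 30 N. I'll lift, turn back to yaw 90° and carry it past the rack for a look from above.

Call:
play_rows --pt "-1 0 0 -1 0 0 0" --pt "-1 0 0 -2.5 0 0 0" --pt "-1 0 0 -3 0 0 0" --pt "-1 0 0 -3 0 0 -0.06" --pt "-1 0 0 -2.5 0 0 -0.128"

```text
t: 12.3
tcp_pos: [0.5565, -0.0661, 0.1764]
orientation: [-2.424, -1.998, 0.0]
contact_force: [0.5, -0.3, -2.6]
opening: 0.494
grip_force: 30.0
```

Call:
play_rows --pt "-1 0 0 0 0 0 -0.128" --pt "-1 0 0 0 0 0 -0.068" --pt "-1 -2 0 0 0 0 0" --pt "-1 -3.5 0 0 0 0 0" --pt "-1 -3.5 0 0 0 0 0"

```text
t: 12.8
tcp_pos: [0.5565, -0.1567, 0.1748]
orientation: [-2.218, -2.223, 0.001]
contact_force: [-0.6, -0.1, -2.1]
opening: 0.495
grip_force: 30.0
```

Call:
play_rows --pt "-1 -3.5 0 0 0 0 0" --pt "-1 -3.5 0 0 0 0 0" --pt "-1 -3.5 0 0 0 0 0" --pt "-1 -3.5 0 0 0 0 0" --pt "-1 -3.4 0 0 0 0 0"

```text
t: 13.3
tcp_pos: [0.5565, -0.3314, 0.1745]
orientation: [-2.219, -2.221, 0.0]
contact_force: [0.4, -0.0, -2.4]
opening: 0.496
grip_force: 30.0
```

Call:
play_rows --pt "-1 0 0 0 0 0 0" --pt "-1 0 0 0 0 0 0" --pt "-1 0 0 0 0 0 0" --pt "-1 0 0 0 0 0 0" --pt "-1 0 0 0 0 0 0"

```text
t: 13.8
tcp_pos: [0.5573, -0.3293, 0.175]
orientation: [-2.219, -2.224, -0.0]
contact_force: [0.5, 0.0, -2.2]
opening: 0.497
grip_force: 30.0
```

```bash
python3 - <<'E'
from h import *
exec(open('look.py').read())
print(R.from_rotvec(st['orientation']).as_matrix().round(3)[:2,:2])
a=rect(c,st,(.557,-.235),.024,.1,400)
b=cv2.copyMakeBorder(c['img'],8,8,0,0,0)[:,56:456]
cv2.imwrite("pics/r2.png",np.hstack([a,b]))
for r in spotter.mark_of("bay_1","wrist"): print(r['xy'],r['conf'],at_z(c,r['xy'],.006,st))
E
```

```text
13.8 [ 0.5573 -0.3293  0.175 ] [ 0.5  0.  -2.2]
[[-0.002  1.   ]
 [ 1.     0.002]]
[262.7, 159.0] 0.61 [ 0.56130354 -0.31149606  0.006     ]
[261.4, 74.5] 0.59 [ 0.5596312  -0.22368895  0.006     ]
```

View pics/r2.png

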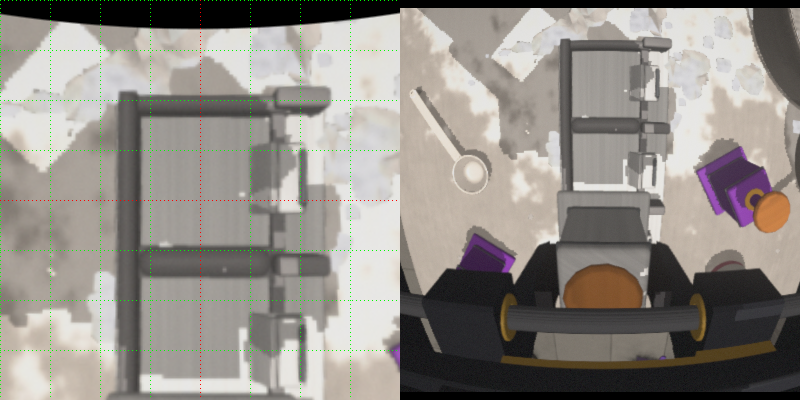

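In the rectified view the bay-1 floor spans columns 140-271 and rows 118-247. That gives a centre of about (.560,-.225) and rack yaw near 0. I'll move over it and go down, slowly at the end.

Call:
play_rows --pt "-1 1.5 0.05 0 0 0 0" --pt "-1 2.5 0.05 0 0 0 0" --pt "-1 2.5 0.05 0 0 0 0" --pt "-1 2.5 0.05 0 0 0 0" --pt "-1 1.4 0.0 0 0 0 0"

```text
t: 14.4
tcp_pos: [0.5589, -0.2235, 0.1749]
orientation: [-2.218, -2.224, -0.0]
contact_force: [-0.4, -0.0, -1.9]
opening: 0.501
grip_force: 30.0
```

Call:
play_rows --pt "-1 0 0 1 0 0 0" --pt "-1 0 0 2 0 0 0" --pt "-1 0 0 2 0 0 0" --pt "-1 0 0 1 0 0 0" --pt "-1 0 0 0.5 0 0 0"

```text
t: 14.9
tcp_pos: [0.5587, -0.2267, 0.1084]
orientation: [-2.22, -2.221, 0.001]
contact_force: [1.0, 0.5, -1.9]
opening: 0.499
grip_force: 30.0
```

Call:
play_rows --pt "-1 0 0 0.5 0 0 0" --pt "-1 0 0 0.4 0 0 0" --pt "-1 0 0 0.4 0 0 0" --pt "-1 0 0 0.4 0 0 0" --pt "-1 0 0 0.3 0 0 0"

```text
t: 15.4
tcp_pos: [0.559, -0.2263, 0.0896]
orientation: [2.22, 2.222, 0.0]
contact_force: [0.1, 0.4, -2.4]
opening: 0.498
grip_force: 30.0
```

Call:
play_rows --pt "-1 0 0 0.3 0 0 0" --pt "-1 0 0 0.3 0 0 0" --pt "-1 0 0 0.3 0 0 0" --pt "-1 0 0 0.2 0 0 0" --pt "-1 0 0 0.2 0 0 0"

```text
t: 15.9
tcp_pos: [0.5596, -0.2265, 0.0775]
orientation: [2.219, 2.221, 0.001]
contact_force: [-0.9, 2.0, 11.5]
opening: 0.499
grip_force: 30.0
```

Call:
play_rows --pt "-1 0 0 0.2 0 0 0" --pt "-1 0 0 0.2 0 0 0" --pt "-1 0 0 0.2 0 0 0" --pt "-1 0 0 0.2 0 0 0" --pt "-1 0 0 0.2 0 0 0"

```text
t: 16.4
tcp_pos: [0.5588, -0.2262, 0.0666]
orientation: [-2.22, -2.222, 0.0]
contact_force: [-1.1, -1.3, -1.7]
opening: 0.498
grip_force: 29.9
```

Call:
play_rows --pt "-1 0 0 0.1 0 0 0" --pt "-1 0 0 0.1 0 0 0" --pt "-1 0 0 0.1 0 0 0" --pt "-1 0 0 0.1 0 0 0" --pt "-1 0 0 0.1 0 0 0"

```text
t: 16.9
tcp_pos: [0.5591, -0.2263, 0.0616]
orientation: [2.22, 2.222, 0.0]
contact_force: [-0.1, -0.5, -2.2]
opening: 0.494
grip_force: 30.0
```

Call:
play_rows --pt "-1 0 0 0.1 0 0 0" --pt "-1 0 0 0.1 0 0 0" --pt "-1 0 0 0 0 0 0" --pt "-1 0 0 0 0 0 0" --pt "-1 0 0 0 0 0 0"

```text
t: 17.4
tcp_pos: [0.5592, -0.2263, 0.0611]
orientation: [2.219, 2.222, 0.0]
contact_force: [-2.9, 1.9, 9.9]
opening: 0.5
grip_force: 30.0
```

Seated: z 0.061 at 10 N, after passing the latch at 11 N. I'll release, rise, and go to look at P1.

Call:
play_rows --pt "0.5 0 0 -0.1 0 0 0" --pt "0.5 0 0 0 0 0 0" --pt "0.5 0 0 0 0 0 0" --pt "0.5 0 0 -1 0 0 0" --pt "0.5 0 0 -3 0 0 0"

```text
t: 17.9
tcp_pos: [0.558, -0.2257, 0.0994]
orientation: [-2.217, -2.219, 0.002]
contact_force: [0.4, 0.3, 0.6]
opening: 0.749
grip_force: 0.0
```

Call:
play_rows --pt "0.5 0 0 -4 0 0 0" --pt "-1 0 0 -4 0 0 0" --pt "-1 0 0 -4 0 0 0" --pt "-1 0 0 -3 0 0 0" --pt "-1 3 -1.3 0 0 0 0"

```text
t: 18.4
tcp_pos: [0.5475, -0.1988, 0.2553]
orientation: [2.217, 2.213, 0.003]
contact_force: [0.7, 1.0, -0.1]
opening: 0.415
grip_force: 0.0
```

Call:
play_rows --pt "-1 3.8 -1.75 0 0 0 0" --pt "-1 3.8 -1.75 0 0 0 0" --pt "-1 3.8 -1.75 0 0 0 0" --pt "-1 3.8 -1.75 0 0 0 0" --pt "-1 3.8 -1.75 0 0 0 0"

```text
t: 18.9
tcp_pos: [0.4573, -0.005, 0.2514]
orientation: [2.22, 2.222, 0.001]
contact_force: [0.6, 0.4, -0.1]
opening: 0.004
grip_force: 0.0
```

Call:
play_rows --pt "-1 3.8 -1.75 0 0 0 0" --pt "-1 3.8 -1.7 0 0 0 0" --pt "-1 0 0 0 0 0 0" --pt "-1 0 0 0 0 0 0" --pt "-1 0 0 0 0 0 0"

```text
t: 19.4
tcp_pos: [0.4242, 0.0689, 0.251]
orientation: [2.221, 2.221, 0.0]
contact_force: [-0.6, -0.4, -0.9]
opening: 0.003
grip_force: 0.0
```

```bash
python3 - <<'E'
from h import *
exec(open('look.py').read())
cen=(.425,.153)
a=np.vstack([rect(c,st,cen,.012),rect(c,st,cen,.105)])
b=cv2.copyMakeBorder(c['img'],0,216,0,0,0)[:,12:]
t=eyes.capture("top")['img'][180:230,300:400];b[384:584,0:400]=cv2.resize(t,None,fx=4,fy=4,interpolation=2)
cv2.imwrite("pics/r3.png",np.hstack([a,b]))
for t in("board_top",):
  for r in spotter.mark_of(t,"wrist"): print(r['xy'],r['conf'],at_z(c,r['xy'],.028,st))
E
```

```text
19.4 [0.4242 0.0689 0.251 ] [-0.6 -0.4 -0.9]
```

View pics/r3.png

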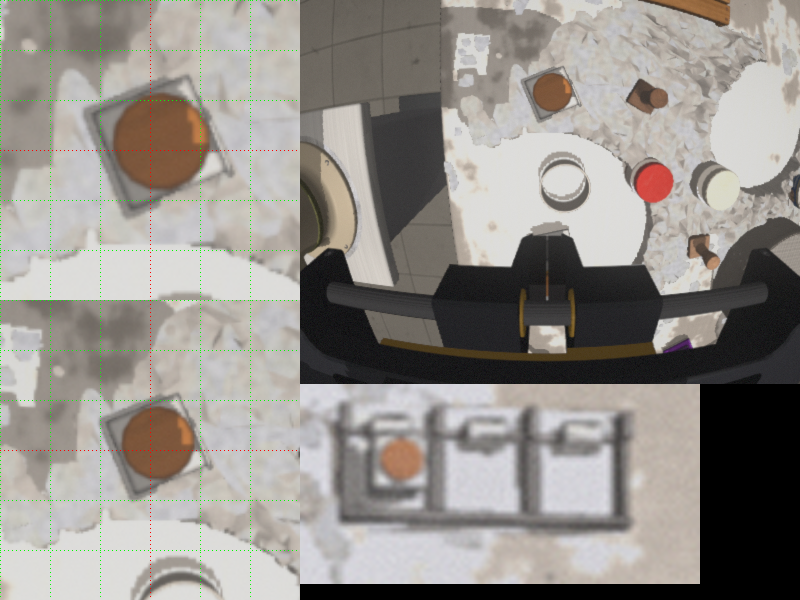

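P1's knob and foot agree on a centre of (.429,.156), with yaw about +21.5°. In the top crop P2 stands in bay 1 with the latch over its foot. Now I'll test P1.

Call:
play_rows --pt "-1 1.5 0.1 0 0 0 0" --pt "-1 2.2 0.1 0 0 0 0" --pt "-1 2.2 0.1 0 0 0 0" --pt "-1 1.8 0.1 0 0 0 0" --pt "-1 1.0 0.1 0 0 0 0"

```text
t: 20.05
tcp_pos: [0.429, 0.1571, 0.2506]
orientation: [-2.22, -2.222, 0.0]
contact_force: [-0.1, -0.4, -0.0]
opening: 0.005
grip_force: 0.0
```

Call:
play_rows --pt "-1 0 0 2.4 0 0 0" --pt "-1 0 0 2.4 0 0 0" --pt "-1 0 0 2.4 0 0 0" --pt "-1 0 0 2.4 0 0 0" --pt "-1 0 0 2.4 0 0 0"

```text
t: 20.55
tcp_pos: [0.429, 0.156, 0.1298]
orientation: [2.221, 2.221, -0.0]
contact_force: [1.0, 0.0, 0.6]
opening: 0.004
grip_force: 0.0
```

Call:
play_rows --pt "-1 0 0 0.4 0 0 0" --pt "-1 0 0 0.4 0 0 0" --pt "-1 0 0 0.4 0 0 0" --pt "-1 0 0 0.4 0 0 0" --pt "-1 0 0 0.3 0 0 0"

```text
t: 21.05
tcp_pos: [0.4292, 0.1566, 0.1122]
orientation: [2.219, 2.222, 0.002]
contact_force: [0.9, -0.7, 3.2]
opening: 0.005
grip_force: 1.4
```

Call:
play_rows --pt "-1 0 0 0.1 0 0 0" --pt "-1 0 0 0.1 0 0 0" --pt "-1 0 0 0.1 0 0 0" --pt "-1 0 0 0.1 0 0 0" --pt "-1 0 0 0 0 0 0"

```text
t: 21.55
tcp_pos: [0.4287, 0.1566, 0.1077]
orientation: [2.22, 2.222, 0.0]
contact_force: [1.0, 0.3, 1.7]
opening: 0.004
grip_force: 1.1
```

Call:
play_rows --pt "-1 0 0 0.2 0 0 0" --pt "-1 0 0 0.2 0 0 0" --pt "-1 0 0 0.2 0 0 0" --pt "-1 0 0 0.2 0 0 0" --pt "-1 0 0 0.2 0 0 0"

```text
t: 22.05
tcp_pos: [0.4287, 0.1566, 0.0976]
orientation: [2.22, 2.223, 0.0]
contact_force: [2.2, -1.0, 3.0]
opening: 0.006
grip_force: 1.4
```

Call:
play_rows --pt "-1 0 0 0.1 0 0 0" --pt "-1 0 0 0.1 0 0 0" --pt "-1 0 0 0.1 0 0 0" --pt "-1 0 0 0.1 0 0 0" --pt "-1 0 0 0 0 0 0"

```text
t: 22.55
tcp_pos: [0.4292, 0.1566, 0.0949]
orientation: [2.219, 2.222, 0.003]
contact_force: [-0.8, -2.1, 15.9]
opening: 0.005
grip_force: 8.0
```

P1 is sound too (home, tip 0.084 at 16 N). I'll grip it.

Call:
play_rows --pt "-1 0 0 -1.5 0 0 0" --pt "-1 0 0 -3 0 0 0" --pt "1 0 0 -2.5 0 0 -0.125" --pt "1 0 0 0 0 0 -0.125" --pt "1 0 0 0 0 0 -0.125"

```text
t: 23.05
tcp_pos: [0.428, 0.1567, 0.1639]
orientation: [-1.76, -2.602, 0.0]
contact_force: [0.1, -0.4, -0.2]
opening: 0.253
grip_force: 0.0
```

Call:
play_rows --pt "1 0 0 0 0 0 0" --pt "1 0 0 0 0 0 0" --pt "1 0 0 0 0 0 0" --pt "1 0 0 0 0 0 0" --pt "1 0 0 0 0 0 0"

```text
t: 23.55
tcp_pos: [0.4286, 0.1566, 0.1636]
orientation: [-1.768, -2.596, 0.0]
contact_force: [-0.7, -0.2, 0.1]
opening: 0.708
grip_force: 0.0
```

Call:
play_rows --pt "1 0 0 2.0 0 0 0" --pt "1 0 0 2.5 0 0 0" --pt "1 0 0 2.5 0 0 0" --pt "1 0 0 2.5 0 0 0" --pt "1 0 0 1.35 0 0 0"

```text
t: 24.05
tcp_pos: [0.428, 0.1565, 0.0536]
orientation: [-1.767, -2.595, 0.002]
contact_force: [-0.5, -0.2, 0.1]
opening: 0.999
grip_force: 0.0
```

Call:
play_rows --pt "1 0 0 0 0 0 0" --pt "-1 0 0 0 0 0 0" --pt "-1 0 0 0 0 0 0" --pt "-1 0 0 0 0 0 0" --pt "-1 0 0 0 0 0 0"

```text
t: 24.55
tcp_pos: [0.4289, 0.1567, 0.0558]
orientation: [1.767, 2.597, 0.001]
contact_force: [0.0, 0.8, 1.2]
opening: 0.658
grip_force: 0.0
```

Call:
play_rows --pt "-1 0 0 0 0 0 0" --pt "-1 0 0 0 0 0 0" --pt "-1 0 0 0 0 0 0" --pt "-1 0 0 0 0 0 0" --pt "-1 0 0 0 0 0 0"

```text
t: 25.05
tcp_pos: [0.4287, 0.1566, 0.0554]
orientation: [1.767, 2.597, 0.0]
contact_force: [-2.0, -1.0, 4.9]
opening: 0.5
grip_force: 30.0
```

Gripped. I'll lift it and carry it to bay 2 at about (.560,-.310).

Call:
play_rows --pt "-1 0 0 -1 0 0 0" --pt "-1 0 0 -3 0 0 0" --pt "-1 0 0 -4 0 0 0.05" --pt "-1 0 0 -4 0 0 0.125" --pt "-1 0 0 -2 0 0 0.125"

```text
t: 25.55
tcp_pos: [0.429, 0.1567, 0.1986]
orientation: [2.139, 2.297, 0.004]
contact_force: [-0.2, -1.3, -4.1]
opening: 0.496
grip_force: 30.0
```

Call:
play_rows --pt "-1 0 0 0 0 0 0.075" --pt "-1 0 0 0 0 0 0" --pt "-1 -2 0.5 0 0 0 0" --pt "-1 -3.6 1.05 0 0 0 0" --pt "-1 -3.6 1.05 0 0 0 0"

```text
t: 26.05
tcp_pos: [0.4543, 0.0639, 0.1948]
orientation: [-2.215, -2.226, 0.002]
contact_force: [0.1, -0.0, -3.0]
opening: 0.498
grip_force: 30.0
```

Call:
play_rows --pt "-1 -3.6 1.05 0 0 0 0" --pt "-1 -3.6 1.05 0 0 0 0" --pt "-1 -3.6 1.05 0 0 0 0" --pt "-1 -3.6 1.05 0 0 0 0" --pt "-1 -3.6 1.05 0 0 0 0"

```text
t: 26.55
tcp_pos: [0.5072, -0.1167, 0.1946]
orientation: [-2.216, -2.224, 0.001]
contact_force: [1.1, 0.0, -3.0]
opening: 0.494
grip_force: 30.0
```

Call:
play_rows --pt "-1 -3.6 1.05 0 0 0 0" --pt "-1 -3.6 1.05 0 0 0 0" --pt "-1 -3.6 1.05 0 0 0 0" --pt "-1 -3.6 1.05 0 0 0 0" --pt "-1 -3.6 1.05 0 0 0 0"

```text
t: 27.05
tcp_pos: [0.5599, -0.2965, 0.1942]
orientation: [-2.216, -2.223, 0.0]
contact_force: [0.2, -0.1, -3.4]
opening: 0.494
grip_force: 30.0
```

Call:
play_rows --pt "-1 -1.46 0 0 0 0 0" --pt "-1 0 0 0 0 0 0" --pt "-1 0 0 0 0 0 0" --pt "-1 0 0 0 0 0 0" --pt "-1 0 0 0 0 0 0"

```text
t: 27.55
tcp_pos: [0.5601, -0.3086, 0.1956]
orientation: [-2.219, -2.224, -0.0]
contact_force: [0.6, -0.4, -3.4]
opening: 0.498
grip_force: 30.0
```

```bash
python3 - <<'E'
from h import *
exec(open('look.py').read())
print(R.from_rotvec(st['orientation']).as_matrix().round(3)[:2,:2])
for r in spotter.mark_of("bay_1","wrist"): print(r['xy'],r['conf'],at_z(c,r['xy'],.006,st))
for r in spotter.mark_of("press_a_knob","wrist"): print(r['xy'],r['conf'],at_z(c,r['xy'],.090,st))
E
```

```text
27.55 [ 0.5601 -0.3086  0.1956] [ 0.6 -0.4 -3.4]
[[-0.003  1.   ]
 [ 1.     0.003]]
[256.6, 171.9] 0.95 [ 0.55758432 -0.31035649  0.006     ]
[256.1, 296.1] 0.63 [ 0.55760101 -0.41832561  0.09      ]
```

Call:
play_rows --pt "-1 -0.1 0 1.3 0 0 0" --pt "-1 0 0 2.5 0 0 0" --pt "-1 0 0 2.5 0 0 0" --pt "-1 0 0 1.7 0 0 0" --pt "-1 0 0 0.8 0 0 0"

```text
t: 28.2
tcp_pos: [0.5593, -0.3103, 0.1046]
orientation: [-2.218, -2.22, 0.001]
contact_force: [-0.9, -0.2, -4.0]
opening: 0.499
grip_force: 30.0
```

Call:
play_rows --pt "-1 0 0 0.5 0 0 0" --pt "-1 0 0 0.4 0 0 0" --pt "-1 0 0 0.4 0 0 0" --pt "-1 0 0 0.3 0 0 0" --pt "-1 0 0 0.2 0 0 0"

```text
t: 28.7
tcp_pos: [0.5602, -0.3109, 0.0893]
orientation: [2.22, 2.222, 0.0]
contact_force: [0.5, 0.2, -2.7]
opening: 0.498
grip_force: 30.0
```

Call:
play_rows --pt "-1 0 0 0.3 0 0 0" --pt "-1 0 0 0.3 0 0 0" --pt "-1 0 0 0.3 0 0 0" --pt "-1 0 0 0.2 0 0 0" --pt "-1 0 0 0.2 0 0 0"

```text
t: 29.2
tcp_pos: [0.561, -0.3112, 0.0777]
orientation: [2.218, 2.22, 0.002]
contact_force: [-1.0, 3.3, 14.8]
opening: 0.497
grip_force: 30.0
```

Same pattern as bay 1. I'll carry on.

Call:
play_rows --pt "-1 0 0 0.2 0 0 0" --pt "-1 0 0 0.2 0 0 0" --pt "-1 0 0 0.2 0 0 0" --pt "-1 0 0 0.2 0 0 0" --pt "-1 0 0 0.2 0 0 0"

```text
t: 29.7
tcp_pos: [0.5599, -0.3108, 0.0661]
orientation: [-2.22, -2.222, 0.0]
contact_force: [-1.3, -0.7, -2.1]
opening: 0.495
grip_force: 30.0
```

Call:
play_rows --pt "-1 0 0 0.1 0 0 0" --pt "-1 0 0 0.1 0 0 0" --pt "-1 0 0 0.1 0 0 0" --pt "-1 0 0 0.1 0 0 0" --pt "-1 0 0 0.1 0 0 0"

```text
t: 30.2
tcp_pos: [0.5602, -0.3108, 0.0614]
orientation: [2.22, 2.223, 0.0]
contact_force: [-2.4, 2.7, 5.1]
opening: 0.498
grip_force: 29.9
```

Call:
play_rows --pt "-1 0 0 0.1 0 0 0" --pt "-1 0 0 0.05 0 0 0" --pt "-1 0 0 0 0 0 0" --pt "-1 0 0 0 0 0 0" --pt "-1 0 0 0 0 0 0"

```text
t: 30.7
tcp_pos: [0.5602, -0.3108, 0.0614]
orientation: [2.219, 2.222, -0.0]
contact_force: [-3.0, 3.0, 10.1]
opening: 0.498
grip_force: 29.9
```

Seated in bay 2. I'll release, rise and go above P3 with a turn of 12°.

Call:
play_rows --pt "0.5 0 0 -0.1 0 0 0" --pt "0.5 0 0 0 0 0 0" --pt "0.5 0 0 0 0 0 0" --pt "0.5 0 0 -1 0 0 0" --pt "0.5 0 0 -3 0 0 0"

```text
t: 31.2
tcp_pos: [0.5592, -0.3102, 0.0992]
orientation: [-2.217, -2.219, 0.001]
contact_force: [0.5, -0.1, 1.3]
opening: 0.752
grip_force: 0.0
```

Call:
play_rows --pt "1 0 0 -4 0 0 0" --pt "1 0 0 -4 0 0 0" --pt "1 0 0 -2 0 0 0" --pt "1 2.6 -1.3 0 0 0 0" --pt "1 3.6 -1.9 0 0 0 0"

```text
t: 31.7
tcp_pos: [0.528, -0.2493, 0.2016]
orientation: [2.22, 2.219, 0.001]
contact_force: [0.0, 0.9, -0.3]
opening: 0.998
grip_force: 0.0
```

Call:
play_rows --pt "1 3.8 -2.0 0 0 0 0" --pt "1 3.8 -2.0 0 0 0 0" --pt "1 3.8 -2.0 0 0 0 0" --pt "1 3.8 -2.0 0 0 0 0" --pt "1 3.2 -1.6 0 0 0 0"

```text
t: 32.2
tcp_pos: [0.4306, -0.0633, 0.2015]
orientation: [2.22, 2.222, 0.001]
contact_force: [0.8, 0.5, -0.3]
opening: 0.999
grip_force: 0.0
```

Call:
play_rows --pt "1 0 0 0 0 0 -0.105" --pt "1 0 0 0 0 0 -0.105" --pt "1 0 0 0 0 0 0" --pt "1 0 0 0 0 0 0" --pt "1 0 0 0 0 0 0"

```text
t: 32.7
tcp_pos: [0.4319, -0.0652, 0.2009]
orientation: [1.978, 2.441, 0.0]
contact_force: [0.8, 0.2, 1.0]
opening: 0.999
grip_force: 0.0
```

```bash
python3 - <<'E'
from h import *
exec(open('look.py').read())
cen=(.432,-.064)
a=np.vstack([rect(c,st,cen,.012),rect(c,st,cen,.095)])
t=eyes.capture("top")['img']
b=np.zeros((600,500,3),np.uint8);b[0:200,0:400]=cv2.resize(t[180:230,300:400],None,fx=4,fy=4,interpolation=2)
b[200:600,:]=cv2.resize(t[145:245,80:205],None,fx=4,fy=4,interpolation=2)
cv2.imwrite("pics/r4.png",np.hstack([a,b]))
E
```

```text
32.7 [ 0.4319 -0.0652  0.2009] [0.8 0.2 1. ]
```

View pics/r4.png

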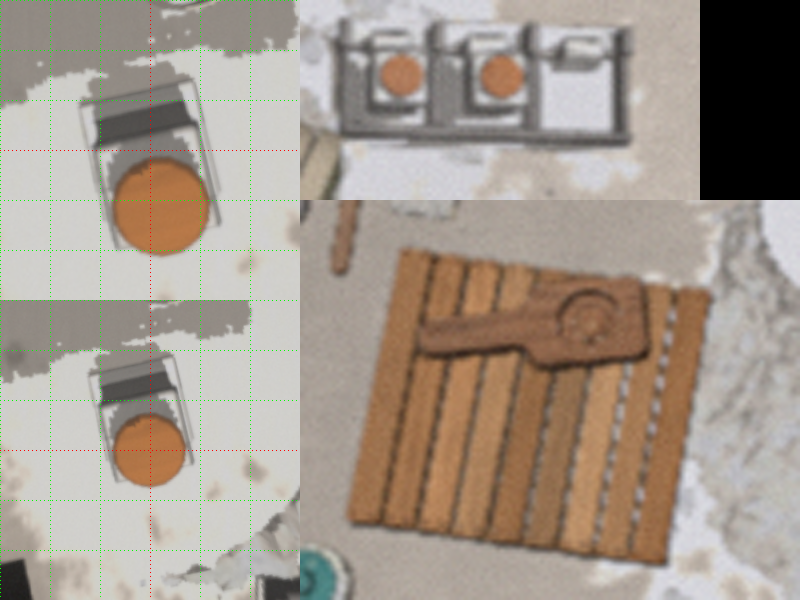

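P3 is at (.432,-.064) and still aligned at 12°. Both racked presses stand straight in bays 1 and 2 with their latches over the feet. The board's front half, around crop (550,460), is free, giving a target of about (.505,.390). I'll grip P3.

Call:
play_rows --pt "1 0.1 0 2.5 0 0 0" --pt "1 0 0 3.5 0 0 0" --pt "1 0 0 3.5 0 0 0" --pt "1 0 0 3.0 0 0 0" --pt "1 0 0 2.0 0 0 0"

```text
t: 33.3
tcp_pos: [0.4311, -0.0639, 0.054]
orientation: [-1.975, -2.44, 0.001]
contact_force: [0.8, -0.6, 0.5]
opening: 0.998
grip_force: 0.0
```

Call:
play_rows --pt "1 0 0 0 0 0 0" --pt "-1 0 0 0 0 0 0" --pt "-1 0 0 0 0 0 0" --pt "-1 0 0 0 0 0 0" --pt "-1 0 0 0 0 0 0"

```text
t: 33.8
tcp_pos: [0.4319, -0.0641, 0.0565]
orientation: [1.974, 2.442, 0.001]
contact_force: [-0.9, 0.5, 0.2]
opening: 0.659
grip_force: 0.0
```

Call:
play_rows --pt "-1 0 0 0 0 0 0" --pt "-1 0 0 0 0 0 0" --pt "-1 0 0 0 0 0 0" --pt "-1 0 0 0 0 0 0" --pt "-1 0 0 0 0 0 0"

```text
t: 34.3
tcp_pos: [0.4317, -0.064, 0.056]
orientation: [1.975, 2.443, 0.0]
contact_force: [-1.2, -0.2, 5.2]
opening: 0.495
grip_force: 29.9
```

Call:
play_rows --pt "-1 0 0 -1 0 0 0" --pt "-1 0 0 -3 0 0 0" --pt "-1 0 0 -4 0 0 0" --pt "-1 0 0 -3 0 0 0" --pt "-1 0 0 -1 0 0 0"

```text
t: 34.8
tcp_pos: [0.4323, -0.0642, 0.1785]
orientation: [1.972, 2.44, 0.002]
contact_force: [0.3, -1.6, -4.2]
opening: 0.494
grip_force: 29.9
```

Call:
play_rows --pt "-1 1.8 0.7 0 0 0 0" --pt "-1 3.5 1.4 0 0 0 0" --pt "-1 3.5 1.4 0 0 0 0" --pt "-1 3.5 1.4 0 0 0 0" --pt "-1 3.5 1.4 0 0 0 0"

```text
t: 35.3
tcp_pos: [0.4597, 0.1052, 0.1747]
orientation: [-1.974, -2.442, 0.002]
contact_force: [-0.2, -0.2, -2.5]
opening: 0.496
grip_force: 29.9
```

Call:
play_rows --pt "-1 3.5 1.4 0 0 0 0" --pt "-1 3.5 1.4 0 0 0 0" --pt "-1 3.5 1.4 0 0 0 0" --pt "-1 3.5 1.4 0 0 0 0" --pt "-1 3.5 1.4 0 0 0 0"

```text
t: 35.8
tcp_pos: [0.4915, 0.2909, 0.1743]
orientation: [-1.974, -2.442, 0.003]
contact_force: [0.6, 0.5, -2.3]
opening: 0.499
grip_force: 29.9
```

Call:
play_rows --pt "-1 3.5 1.4 0 0 0 0" --pt "-1 3.5 1.4 0 0 0 0" --pt "-1 2.2 0.4 0 0 0 0" --pt "-1 0 0 0 0 0 0" --pt "-1 0 0 0 0 0 0"

```text
t: 36.3
tcp_pos: [0.5035, 0.3859, 0.1743]
orientation: [-1.974, -2.443, 0.004]
contact_force: [-0.0, -0.8, -3.0]
opening: 0.497
grip_force: 29.9
```

```bash
python3 - <<'E'
from h import *
exec(open('look.py').read())
print(R.from_rotvec(st['orientation']).as_matrix().round(3)[:2,:2])
t=eyes.capture("top")
print('corners',[at_z(t,((x-300)/4+80,(y-200)/4+145),.028)[:2].round(3) for x,y in((402,250),(710,292),(665,562),(350,522),(420,350),(530,362),(560,370),(650,352))])
E
```

```text
36.3 [0.5035 0.3859 0.1743] [-0.  -0.8 -3. ]
[[-0.21   0.978]
 [ 0.978  0.21 ]]
corners [array([0.695, 0.543]), array([0.664, 0.269]), array([0.425, 0.294]), array([0.452, 0.566]), array([0.605, 0.519]), array([0.597, 0.422]), array([0.59 , 0.396]), array([0.609, 0.318])]
```

The spot is 60 mm inside the board's front edge and well clear of the mould. I'll set it down.

Call:
play_rows --pt "-1 0 0 1.5 0 0 0" --pt "-1 0 0 2.5 0 0 0" --pt "-1 0 0 2.3 0 0 0" --pt "-1 0 0 1.5 0 0 0" --pt "-1 0 0 0.5 0 0 0"

```text
t: 36.9
tcp_pos: [0.5036, 0.3847, 0.0911]
orientation: [-1.976, -2.441, 0.005]
contact_force: [0.5, -0.8, -3.0]
opening: 0.497
grip_force: 29.9
```

Call:
play_rows --pt "-1 0 0 0.2 0 0 0" --pt "-1 0 0 0.2 0 0 0" --pt "-1 0 0 0.2 0 0 0" --pt "-1 0 0 0.1 0 0 0" --pt "-1 0 0 0 0 0 0"

```text
t: 37.4
tcp_pos: [0.504, 0.3861, 0.0859]
orientation: [1.975, 2.443, 0.0]
contact_force: [-0.6, 0.0, -2.4]
opening: 0.494
grip_force: 29.9
```

Call:
play_rows --pt "-1 0 0 0.1 0 0 0" --pt "-1 0 0 0.05 0 0 0" --pt "-1 0 0 0 0 0 0" --pt "-1 0 0 0 0 0 0" --pt "-1 0 0 0 0 0 0"

```text
t: 37.9
tcp_pos: [0.504, 0.3861, 0.0843]
orientation: [1.975, 2.443, -0.0]
contact_force: [-0.9, -0.6, -2.4]
opening: 0.494
grip_force: 29.9
```

Call:
play_rows --pt "-1 0 0 0.05 0 0 0" --pt "-1 0 0 0.05 0 0 0" --pt "-1 0 0 0 0 0 0" --pt "-1 0 0 0 0 0 0" --pt "-1 0 0 0 0 0 0"

```text
t: 38.4
tcp_pos: [0.504, 0.3862, 0.084]
orientation: [1.975, 2.443, 0.001]
contact_force: [-2.7, -1.4, 6.7]
opening: 0.491
grip_force: 29.9
```

Contact. I'll release, rise, back off and check.

Call:
play_rows --pt "0.4 0 0 -0.05 0 0 0" --pt "0.4 0 0 0 0 0 0" --pt "0.4 0 0 0 0 0 0" --pt "0.4 0 0 0 0 0 0" --pt "0.4 0 0 -1 0 0 0"

```text
t: 38.9
tcp_pos: [0.5035, 0.3858, 0.0928]
orientation: [-1.974, -2.442, 0.004]
contact_force: [-0.2, -1.0, -0.5]
opening: 0.7
grip_force: 0.0
```

Call:
play_rows --pt "0.4 0 0 -3 0 0 0" --pt "0.4 0 0 -4 0 0 0" --pt "0.4 0 0 -4 0 0 0" --pt "0.4 -3 -1 -2 0 0 0" --pt "0.4 -3.5 -1.4 0 0 0 0"

```text
t: 39.4
tcp_pos: [0.4949, 0.3178, 0.2276]
orientation: [1.971, 2.442, 0.01]
contact_force: [0.3, 0.7, -0.2]
opening: 0.702
grip_force: 0.0
```

Call:
play_rows --pt "0.4 -3.5 -1.4 0 0 0 0" --pt "0.4 -3.5 -1.4 0 0 0 0" --pt "0.4 0 0 0 0 0 0" --pt "0.4 0 0 0 0 0 0" --pt "0.4 0 0 0 0 0 0"

```text
t: 39.9
tcp_pos: [0.4816, 0.244, 0.2241]
orientation: [1.974, 2.443, 0.001]
contact_force: [-0.7, 0.0, -0.3]
opening: 0.697
grip_force: 0.0
```

```bash
python3 - <<'E'
from h import *
exec(open('look.py').read())
t=eyes.capture("top")['img'];s=eyes.capture("scene")['img']
a=cv2.resize(t[145:245,80:400],(800,250),interpolation=2)
b=np.hstack([cv2.resize(s[180:320,70:240],(425,350),interpolation=2),cv2.resize(s[125:205,270:370],(375,350),interpolation=2)])
cv2.imwrite("pics/r5.png",np.vstack([a,b]))
E
```

```text
39.9 [0.4816 0.244  0.2241] [-0.7  0.  -0.3]
```

View pics/r5.png

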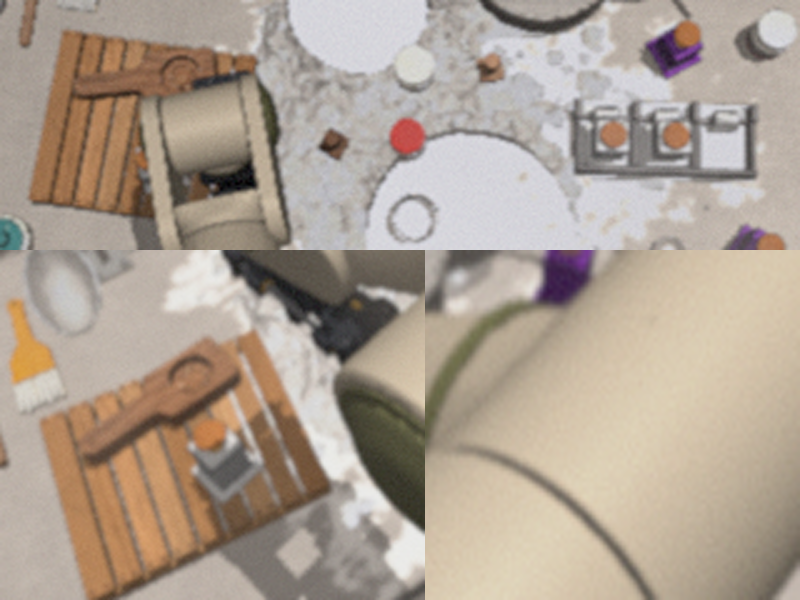

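The faulty press stands upright on the board at (228,455) in the lower-left panel, and the mould hasn't moved. The two sound presses are in bays 1 and 2 (knobs at (612,135) and (676,135)), and nothing else has been shifted. I'll hand in.

```bash
python3 -c "
from bench import ctrl
print(ctrl.finish_job())"
```

```text
the job is handed in; nothing more can be done
None
```

I handed the job in at about 40 s: the two sound presses are latched in bays 1 and 2 with plungers home, and the faulty one, jammed at 13 mm, stands on the board; the judge's result was not shown.

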